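# Dock the gas detectors for their bump test

### The job

Put each of the four portable gas detectors into the bump-test dock of its own colour, lying flat on the floor of the pocket, screen up, with its sensor end towards the dock's gas head. Set each one down rather than dropping it, and leave the small amber bottle and the glass beaker that stand among them as they are.

Things in the scene. Friction and masses are not known exactly. Their poses are not given: they have to be found in the camera images.
- red_detector: loose red gas detector, 92 x 50 x 28 mm, 0.13 kg, flat on its back. Face: grille and two white lamps at the sensor end, screen, two buttons at the other end. Origin: on the underside, below the grille; x to the sensor end (end faces at x 24 and -68 mm, middle x -22), y across (sides +-25), z up (face at 28). Grip across y, tips 11 mm up or more to clear the dock rim.
- yellow_detector: loose yellow gas detector, 92 x 50 x 28 mm, 0.13 kg, flat on its back. Face: grille and two white lamps at the sensor end, screen, two buttons at the other end. Origin: on the underside, below the grille; x to the sensor end (end faces at x 24 and -68 mm, middle x -22), y across (sides +-25), z up (face at 28). Grip across y, tips 11 mm up or more to clear the dock rim.
- green_detector: loose green gas detector, 92 x 50 x 28 mm, 0.13 kg, flat on its back. Face: grille and two white lamps at the sensor end, screen, two buttons at the other end. Origin: on the underside, below the grille; x to the sensor end (end faces at x 24 and -68 mm, middle x -22), y across (sides +-25), z up (face at 28). Grip across y, tips 11 mm up or more to clear the dock rim.
- blue_detector: loose blue gas detector, 92 x 50 x 28 mm, 0.13 kg, flat on its back. Face: grille and two white lamps at the sensor end, screen, two buttons at the other end. Origin: on the underside, below the grille; x to the sensor end (end faces at x 24 and -68 mm, middle x -22), y across (sides +-25), z up (face at 28). Grip across y, tips 11 mm up or more to clear the dock rim.
- red_dock: fixed grey dock, 146 x 78 mm, red gas-head cap and red side strips. Origin: on the bench below where the grille belongs; x to the gas head. Seated, a detector has its origin 6 mm above this one and x the same way. Pocket floor z 6, x -72..28, y +-29 mm, flaring to x -78..34, y +-35 at the rim, z 14; outside x -82, y +-39. Gas head x 34..64 (fittings to 78), top z 44.
- yellow_dock: fixed grey dock, 146 x 78 mm, yellow gas-head cap and yellow side strips. Origin: on the bench below where the grille belongs; x to the gas head. Seated, a detector has its origin 6 mm above this one and x the same way. Pocket floor z 6, x -72..28, y +-29 mm, flaring to x -78..34, y +-35 at the rim, z 14; outside x -82, y +-39. Gas head x 34..64 (fittings to 78), top z 44.
- green_dock: fixed grey dock, 146 x 78 mm, green gas-head cap and green side strips. Origin: on the bench below where the grille belongs; x to the gas head. Seated, a detector has its origin 6 mm above this one and x the same way. Pocket floor z 6, x -72..28, y +-29 mm, flaring to x -78..34, y +-35 at the rim, z 14; outside x -82, y +-39. Gas head x 34..64 (fittings to 78), top z 44.
- blue_dock: fixed grey dock, 146 x 78 mm, blue gas-head cap and blue side strips. Origin: on the bench below where the grille belongs; x to the gas head. Seated, a detector has its origin 6 mm above this one and x the same way. Pocket floor z 6, x -72..28, y +-29 mm, flaring to x -78..34, y +-35 at the rim, z 14; outside x -82, y +-39. Gas head x 34..64 (fittings to 78), top z 44.
- amber_bottle: small amber glass bottle with white cap, loose, standing, 33 mm diameter, 80 mm tall; origin: centre of its underside, z up
- beaker: small empty clear-glass beaker, loose, standing, 34 mm rim diameter, 50 mm tall; origin: centre of its underside, z up

How it is judged:
By the outcome, as a careful person would: the job done as asked, in the order asked, and still so for the second after the job is handed in, with the robot touching nothing.
It also fails if it takes over 99 s, if anything falls off the work surface, if the arm or the gripper's body presses on something with over 40 N, if the wrist force passes 120 N, or if a joint passes its speed limit or range.

### The arm

A 6-joint arm with a two-finger parallel gripper is mounted at the origin on the work surface. World frame = base frame: x ahead of the robot, y to its left, z up, the work surface at z = 0. Lengths are in m, angles in rad, forces in N, time in s.
With the tool pointing down it reaches from about 0.25 to 0.85 m from the base axis. Payload 12.5 kg.
Tool frame: the origin (TCP) lies midway between the tips of the shut fingers; the grasp point (between the pads) lies 19 mm behind it (env.hold_point_z is the distance from the TCP to the grasp point, in m); z points along the fingers, y is the line along which they close (so a half turn about z gives the same grasp; the last joint's range is limited). The gripper opens to 93 mm and grips with 3 to 60 N. Pads are 15 mm wide; open, the fingers measure 128 mm over their backs; the gripper's body (75 mm by 188 mm) begins 65 mm behind the grasp point.
Start: joints at [-1.28, 0.351, 1.652, -0, 1.139, -0.085], TCP at [0.202, -0.512, 0.219] pointing down, gripper open.
Joint ranges: [-2.75, 2.75], [-0.79, 2.1], [0.01, 2.65], [-1.57, 4.71], [0.07, 3.14], [-2.87, 2.87]. Speed limits (rad/s): [2.22, 2.22, 2.79, 3.14, 3.14, 3.14].

### API

Orientations are given as a rotation vector (axis times angle).
In Python, from plant import env gives the robot as it stands.
- The arm moves only by the tool send_rows, never from a script. Its argument "rows" is a list of rows, each a list of 7 numbers: the turn, a rotation vector about the tool's x, y, z in rad, then the shift along the tool's x, y, z in m, then the opening, from 0 (shut) to 1 (fully open). A call has 1 to 5 rows; each row is the pose to reach, as a shift and turn from the pose commanded when the call began, along the tool's axes at that moment; what a row does not reach only later rows make up. A row lasts 1/12 s, in which the tool goes at most 41.7 mm and 7.16 degrees, less where a joint would pass 70% of its speed; a pose out of reach is approached as far as the arm can. A call with a gripper value outside its range is refused whole. The fingers move at their own pace and stop on an object; "squeeze" is the grip in N (left out, the last holds). Time passes only in rows, so rows that repeat a pose let the fingers close. It gives the time, the measured TCP pose, the force, the opening and the grip force at its end, in the units of the state.
- env.sense(): the state, without advancing time (a new reading comes with each control period).
- env.grab_frame(name): name is "side" or "top" or "wrist"; returns a dict with "pixels" (384x512x3 uint8, red, green, blue), "range_z" (384x512 float32, m along the optical axis (not along the pixel's ray), 0 where there is no reading), "mtx" (3x3 intrinsics, pixels), "dist_coeffs" ([k1, k2, p1, p2, k3] as OpenCV has them; the pictures are not rectified), "origin" and "rotation" of the camera in the world. Camera axes: x right, y down, z forward; pixel columns grow to the right and rows downward; lengths in m; the calibration is good to about 2 mm. A picture is of the moment at which its call begins.
- env.close_job(): hands the job in; it is judged then, once.
The state is a dict: "t": time; "joints": joint angles; "joint_vel": joint speeds; "effort": joint torques, N m; "position": TCP position; "orientation": TCP orientation; "force": force on the tool from outside, world axes, zero at the start; "wrist_torque": the same for the moment, N m; "width": finger opening in m; "finger_force": force on a finger pad.
Only numpy, scipy, OpenCV 4.12 (cv2) and the standard library are available. Lean on these libraries where they do the work, as an engineer would, in place of code of your own. Each camera call takes 0.05 s, during which the arm holds its last target. There are 200 camera calls.

## Working session

There is one attempt and no reset: what is moved stays moved. The work goes in short steps, Python scripts to look and compute and a tool call to move; the robot and the scene stay as the last step left them, time stands still between calls to the robot, and variables do not carry over. Pictures are saved under pics/ and viewed, at most 14 in all, crops included, and the job is handed in when it is done.

Besides the shell and the picture viewer there is one more tool, called after "Emit:" in YAML: its name, and indented under it one key for each argument. send_rows: Moves the arm, as the interface text tells. Its arguments: {"type":"object","properties":{"rows":{"type":"array"},"squeeze":{"type":"number"}},"required":["rows"]}

```bash
mkdir -p pics; ls
python3 - <<'E'
from plant import env
import cv2,numpy as np
s=env.sense();print(s)
for n in("top","side"):
    f=env.grab_frame(n);np.savez(f"{n}0.npz",**f)
    cv2.imwrite(f"pics/{n}0.png",f["pixels"][:,:,::-1]);print(n,f["mtx"],f["dist_coeffs"],f["origin"],f["rotation"])
E
```

```text
pics
{'t': 0.0, 'joints': array([-1.27964118e+00,  3.51260179e-01,  1.65238536e+00, -2.43703724e-06,
        1.13907874e+00, -8.46233954e-02]), 'joint_vel': array([-0.00063004, -0.00111831,  0.00073555, -0.00011913, -0.00073015,
        0.00021215]), 'effort': array([ 9.43379819e-04, -4.97332013e+01, -2.85254180e+01,  6.99236803e-02,
        2.56647222e-02, -1.20625900e-04]), 'position': array([ 0.20176694, -0.51130884,  0.21810303]), 'orientation': array([-3.08519688e+00, -5.86596056e-01,  1.86625222e-04]), 'force': array([-0.39274995,  0.49678254, -0.37369013]), 'wrist_torque': array([-0.02397346,  0.01002137, -0.0092362 ]), 'finger_force': 0.0, 'width': 0.09314354755923555}
top [[474.98112072   0.         254.02982273]
 [  0.         474.98112072 177.24349329]
 [  0.           0.           1.        ]] [-0.200033  0.        0.        0.        0.      ] [0.49389205 0.0141926  1.22606826] [-2.17335062  2.20193562 -0.06850142]
side [[378.93017463   0.         257.20747934]
 [  0.         378.93017463 191.52263283]
 [  0.           0.           1.        ]] [-0.01243805  0.          0.          0.          0.        ] [0.37403436 0.76066054 0.5705987 ] [-0.30244201  2.68206314 -1.39356086]
```

View pics/top0.png

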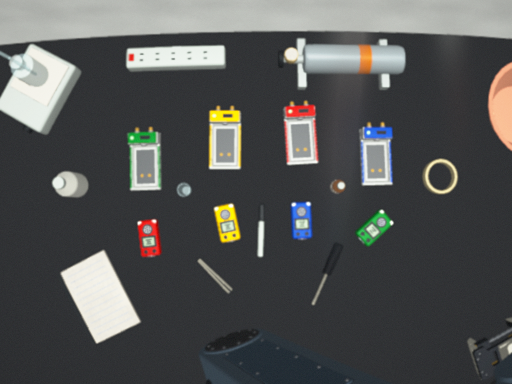

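View pics/side0.png

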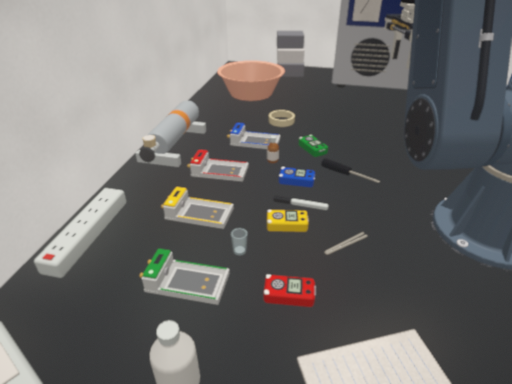

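Top view: docks green (145,160), yellow (225,138), red (300,135) and blue (376,155), with their heads up (+x). Detectors are red (149,238), yellow (227,223), blue (302,220) and green (375,228, rotated). Beaker is at (184,189), bottle at (338,186).

```bash
cat > h.py <<'E'
import cv2,numpy as np
from scipy.spatial.transform import Rotation as R
def world(f):
    h,w=f["range_z"].shape
    u,v=np.meshgrid(np.arange(w),np.arange(h))
    n=cv2.undistortPoints(np.stack([u,v],-1).reshape(-1,1,2).astype(np.float64),f["mtx"],f["dist_coeffs"]).reshape(h,w,2)
    z=f["range_z"]; p=np.dstack([n[...,0]*z,n[...,1]*z,z])
    return p@R.from_rotvec(f["rotation"]).as_matrix().T+f["origin"] if np.size(f["rotation"])==3 else p@np.array(f["rotation"]).T+f["origin"]
def rect(P):
    c,s,a=cv2.minAreaRect((P[:,:2]*1000).astype(np.float32))
    b=cv2.boxPoints((c,s,a)); e=[b[1]-b[0],b[2]-b[1]]; e=max(e,key=np.linalg.norm)
    th=np.degrees(np.arctan2(e[1],e[0])); return np.round(c,1),np.round(s,1),round(float(th),1)
E
python3 - <<'E'
from h import *
f=np.load("top0.npz");W=world(f);hsv=cv2.cvtColor(f["pixels"],cv2.COLOR_RGB2HSV)
px=f["pixels"]
z=W[...,2];print("table z",np.median(z[250:280,150:190]),np.median(z[200:205,100:400]))
boxes={'red':(130,215,168,262),'yel':(208,198,245,248),'blu':(285,197,320,245),'grn':(350,203,400,252)}
for k,(a,b,c,d) in boxes.items():
    w=W[b:d,a:c];m=(w[...,2]>.017)&(w[...,2]<.045);P=w[m]
    print(k,len(P),np.median(P[:,2]),rect(P))
    wh=m&(px[b:d,a:c].min(-1)>190);print("  white",np.round(w[wh]*1000).astype(int)[:14,:2].tolist())
docks={'grn':(122,120,170,197),'yel':(203,100,247,175),'red':(277,95,325,170),'blu':(352,115,400,192)}
for k,(a,b,c,d) in docks.items():
    w=W[b:d,a:c];m=(w[...,2]>.007)&(w[...,2]<.06);P=w[m]
    H=w[(w[...,2]>.034)&(w[...,2]<.06)]
    print(k,"all",rect(P),"head",rect(H),np.median(H[:,2]))
for k,(a,b,c,d) in {'bottle':(325,172,352,198),'beaker':(170,175,198,203)}.items():
    w=W[b:d,a:c];P=w[w[...,2]>.015];print(k,len(P),P[:,:2].min(0),P[:,:2].max(0),P[:,2].max())
im=cv2.resize(px[90:265,110:410],None,fx=2.6,fy=2.6,interpolation=cv2.INTER_CUBIC);cv2.imwrite("pics/crop0.png",im[:,:,::-1])
E
```

```text
table z 1.7468864899061742e-06 -6.534200187402472e-05
red 724 0.02758020910319614 (array([420.2, 287. ]), array([94.6, 53.6]), 6.9)
  white [[466, 275], [466, 272], [466, 269], [463, 274], [463, 272], [463, 269], [461, 313], [461, 310], [461, 308], [461, 272], [458, 314], [458, 311], [458, 307], [446, 287]]
yel 710 0.027705959252408263 (array([456.6,  85.5]), array([92.5, 50.3]), 11.3)
  white [[505, 78], [504, 75], [502, 80], [502, 78], [502, 75], [502, 72], [500, 80], [499, 77], [499, 75], [499, 72], [497, 114], [495, 116], [495, 113], [495, 110]]
blu 704 0.02762565484106616 (array([ 461.1, -100.9]), array([91.6, 51.1]), 2.6)
  white [[507, -117], [507, -120], [505, -82], [505, -84], [504, -117], [504, -120], [504, -122], [502, -79], [502, -81], [502, -84], [502, -86], [502, -117], [502, -119], [502, -122]]
grn 706 0.027655191919420452 (array([ 438.1, -288.7]), array([52.2, 93.7]), -48.3)
  white [[483, -306], [481, -305], [481, -307], [481, -310], [478, -305], [478, -307], [478, -309], [478, -313], [454, -331], [455, -332], [453, -311], [452, -314], [452, -331], [452, -333]]
grn all (array([631.1, 298. ]), array([110.4, 176.4]), -1.1) head (array([675.9, 300.1]), array([77.4, 28.7]), 88.9) 0.04369007138240599
yel all (array([676.8,  89.7]), array([ 78.6, 160.3]), -0.9) head (array([724.8,  87.6]), array([76.2, 29.8]), 89.3) 0.04336901316972974
red all (array([686.2, -98.9]), array([118.6, 166.8]), -4.7) head (array([ 738.1, -101.2]), array([30.6, 77.9]), -88.4) 0.043303997367087343
blu all (array([ 636.8, -310.2]), array([114. , 174.9]), -2.0) head (array([ 681.5, -300.5]), array([28.5, 79. ]), -89.7) 0.043065558939724635
bottle 163 [ 0.49389205 -0.20839701] [0.56049773 0.0141926 ] 1.2260682585655402
beaker 95 [0.49389205 0.0141926 ] [0.55798526 0.20851576] 1.2260682585655402
```

View pics/crop0.png

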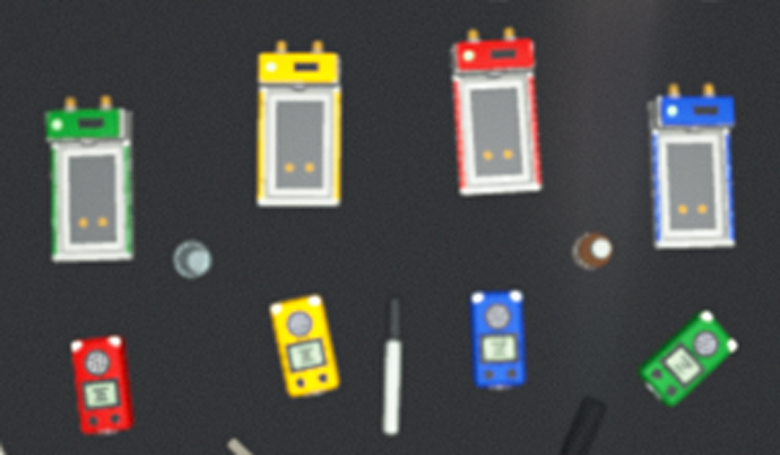

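The crop shows every detector's white lamps (sensor end) pointing away from the robot, with green rotated to the right. The dock heads are all up (+x). Next I refine the dock fits.

```bash
cat > dock.py <<'E'
from h import *
def fitdock(W,guess):
    # fit x,y,yaw: rim (z~14) footprint edges vs. points, soft-edged template on heights
    from scipy.optimize import minimize
    g=np.array(guess,float); P=W.reshape(-1,3)*1000
    P=P[np.hypot(P[:,0]-g[0],P[:,1]-g[1])<110]; P=P[P[:,2]<60]
    def mod(x,y):
        z=np.zeros_like(x)
        inb=(x>-82)&(x<64)&(abs(y)<39)
        d=np.maximum(np.maximum(-72-x,x-28),abs(y)-29)
        z[inb]=np.clip(6+8*d[inb]/6,6,14); z[inb&(x>34)]=44; return z
    off=[(a,b) for a in(-1.2,0,1.2) for b in(-1.2,0,1.2)]
    def cost(q):
        c,s=np.cos(q[2]),np.sin(q[2]); dx,dy=P[:,0]-q[0],P[:,1]-q[1]
        x,y=c*dx+s*dy,-s*dx+c*dy; k=(x<64)|(abs(y)>39)
        m=np.mean([mod(x+a,y+b) for a,b in off],0)
        return np.minimum(abs(m-P[:,2]),15)[k].mean()
    best=None
    for dy in(-.02,0.,.02):
        r=minimize(cost,[g[0],g[1],g[2]+dy],method='Nelder-Mead',options=dict(initial_simplex=np.array([[0,0,0],[6,0,0],[0,6,0],[0,0,.03]])+[g[0],g[1],g[2]+dy],xatol=.02,fatol=1e-4))
        if best is None or r.fun<best.fun: best=r
    return np.round([best.x[0],best.x[1],np.degrees(best.x[2])],1),round(best.fun,2)
E
python3 - <<'E'
from dock import *
f=np.load("top0.npz");W=world(f)
for k,g in dict(grn=(627,300,-.02),yel=(677,88,-.01),red=(689,-100,.03),blu=(633,-300,0)).items(): print(k,fitdock(W,g))
for k,(a,b,c,d) in {'bottle':(325,172,352,198),'beaker':(170,175,198,203)}.items():
    w=W[b:d,a:c];P=w[(w[...,2]>.015)&(w[...,2]<.1)];print(k,len(P),np.percentile(P,[3,50,97],axis=0).round(3).tolist())
E
```

```text
grn (array([6.277e+02, 3.006e+02, 3.000e-01]), np.float64(2.19))
yel (array([678.9,  89.3,  -0.9]), np.float64(2.18))
red (array([ 689.1, -103.7,    2.6]), np.float64(2.21))
blu (array([ 6.332e+02, -3.013e+02,  2.000e-01]), np.float64(2.21))
bottle 162 [[0.53, -0.206, 0.021], [0.544, -0.19, 0.055], [0.56, -0.178, 0.081]]
beaker 94 [[0.525, 0.177, 0.017], [0.543, 0.198, 0.047], [0.556, 0.207, 0.054]]
```

```bash
cat > go.py <<'E'
# usage: go.py x y z yaw_deg (mm) -> tool-frame turn and shift from the present pose to there, tool down
import sys,numpy as np
from scipy.spatial.transform import Rotation as R
from plant import env
def go(x,y,z,yaw):
    s=env.sense();R0=R.from_rotvec(s["orientation"])
    T=R.from_euler('z',yaw,degrees=True)*R.from_euler('x',180,degrees=True)
    a=(R0.inv()*T).as_rotvec();d=R0.inv().apply(np.array([x,y,z])/1000-s["position"])
    print("t",round(s["t"],2),"p",(s["position"]*1000).round(1),"turn",a.round(3),"shift",d.round(4),"|rows|",round(np.degrees(np.linalg.norm(a))/7.16,1),round(np.linalg.norm(d)/.0417,1),"w",round(s["width"]*1000,1),"F",s["force"].round(1))
if __name__=="__main__": go(*map(float,sys.argv[1:]))
E
python3 go.py 438 -289 150 -48.3
```

```text
t 0.1 p [ 201.8 -511.3  218.2] turn [-1.000e-03  1.000e-03  1.219e+00] shift [ 0.3013 -0.1201  0.0683] |rows| 9.8 7.9 w 93.1 F [-0.4 -0.4 -0.1]
```

Emit:
send_rows:
  rows:
    - [0,0,1.22,0.301,-0.12,0.068,1]
    - [0,0,1.22,0.301,-0.12,0.068,1]
    - [0,0,1.22,0.301,-0.12,0.068,1]
    - [0,0,1.22,0.301,-0.12,0.068,1]
    - [0,0,1.22,0.301,-0.12,0.068,1]
  squeeze: 25

```text
t: 0.52
position: [0.3397, -0.3818, 0.1787]
orientation: [-3.125, 0.321, 0.0]
force: [0.1, -0.9, 0.3]
width: 0.0931
finger_force: 0.0
```

```bash
python3 go.py 438 -289 150 -48.3
```

```text
t 0.52 p [ 339.7 -381.8  178.7] turn [-0.     0.     0.638] shift [ 0.0774 -0.1109  0.0287] |rows| 5.1 3.3 w 93.1 F [ 0.1 -0.9  0.3]
```

Emit:
send_rows:
  rows:
    - [0,0,0.63,0.077,-0.111,0.028,1]
    - [0,0,0.63,0.077,-0.111,0.028,1]
    - [0,0,0.63,0.077,-0.111,0.028,1]
    - [0,0,0.63,0.077,-0.111,0.028,1]
    - [0,0,0.63,0.077,-0.111,0.028,1]

```text
t: 0.93
position: [0.4382, -0.2864, 0.15]
orientation: [-2.9, 1.205, 0.003]
force: [-0.4, 0.0, 0.1]
width: 0.0931
finger_force: 0.0
```

```bash
cat > look.py <<'E'
import sys
from h import *
from plant import env
n=sys.argv[1]; f=env.grab_frame("wrist");np.savez(n+".npz",**f);cv2.imwrite(f"pics/{n}.png",f["pixels"][:,:,::-1])
W=world(f);z=W[...,2];ok=f["range_z"]>0
m=((z>.018)&(z<.04)&ok).astype(np.uint8)
k,l,s,c=cv2.connectedComponentsWithStats(cv2.morphologyEx(m,cv2.MORPH_OPEN,np.ones((5,5))))
for i in range(1,k):
    if s[i,4]>1500:
        P=W[l==i];print("obj",s[i].tolist(),np.round(np.median(P[:,2]),4),rect(P),f["pixels"][l==i].mean(0).round())
print("table",np.median(z[ok&(abs(z)<.01)]).round(4))
E
python3 look.py w1; python3 go.py 438 -289 150 -48.3
```

```text
obj [230, 144, 48, 80, 3372] 0.0272 (array([ 439.9, -288.9]), array([49.9, 93.3]), -49.2) [111. 192. 128.]
table -0.001
t 0.98 p [ 437.2 -287.8  150.4] turn [0.    0.002 0.046] shift [0.0014 0.0002 0.0004] |rows| 0.4 0.0 w 93.1 F [-0.9 -0.  -0.3]
```

View pics/w1.png

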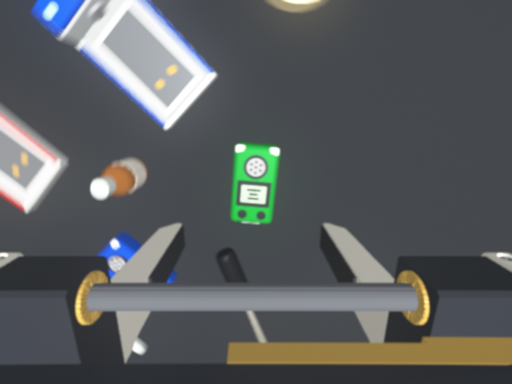

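The wrist view shows the green detector at (256,183), lamps up, centred between the fingers. The fit agrees with the top camera to 2 mm. Descending.

```bash
python3 go.py 439 -289 12.5 -48.8
```

```text
t 0.98 p [ 437.2 -287.8  150.4] turn [0.    0.002 0.055] shift [ 0.0023 -0.0005  0.1379] |rows| 0.4 3.3 w 93.1 F [-0.9 -0.  -0.3]
```

Emit:
send_rows:
  rows:
    - [0,0,0.05,0.002,0,0.04,1]
    - [0,0,0.05,0.002,0,0.08,1]
    - [0,0,0.05,0.002,0,0.11,1]
    - [0,0,0.05,0.002,0,0.13,1]
    - [0,0,0.05,0.002,0,0.137,1]

```text
t: 1.4
position: [0.4359, -0.2905, 0.0114]
orientation: [-2.872, 1.27, 0.007]
force: [-0.4, 0.1, 0.5]
width: 0.093
finger_force: 0.0
```

```bash
python3 go.py 439 -289 12.5 -48.8
```

```text
t 1.4 p [ 435.9 -290.5   11.4] turn [0.001 0.005 0.019] shift [ 0.001  -0.0033 -0.0012] |rows| 0.2 0.1 w 93.0 F [-0.4  0.1  0.5]
```

Emit:
send_rows:
  rows:
    - [0,0,0.01,0.001,-0.002,-0.001,1]
    - [0,0,0.01,0.001,-0.002,-0.001,0.3]
    - [0,0,0.01,0.001,-0.002,-0.001,0.3]
    - [0,0,0.01,0.001,-0.002,-0.001,0.3]
    - [0,0,0.01,0.001,-0.002,-0.001,0.3]
  squeeze: 25

```text
t: 1.82
position: [0.4403, -0.291, 0.0164]
orientation: [2.865, -1.287, 0.003]
force: [0.2, 0.8, -0.6]
width: 0.0709
finger_force: 0.0
```

```bash
python3 go.py 439 -289 12.5 -48.8
```

```text
t 1.82 p [ 440.3 -291.    16.4] turn [-0.    -0.002  0.007] shift [-0.0023 -0.0004  0.0039] |rows| 0.1 0.1 w 70.9 F [ 0.2  0.8 -0.6]
```

Emit:
send_rows:
  rows:
    - [0,0,0,0,0,0,0.3]
    - [0,0,0,0,0,0,0.3]
    - [0,0,0,0,0,0,0.3]

```text
t: 2.07
position: [0.4399, -0.2906, 0.0155]
orientation: [2.865, -1.288, 0.001]
force: [-0.5, -1.1, 0.3]
width: 0.051
finger_force: 0.0
```

```bash
python3 go.py 439 -289 12.5 -48.8
```

```text
t 2.07 p [ 439.9 -290.6   15.5] turn [-0.    -0.     0.007] shift [-0.0018 -0.0004  0.003 ] |rows| 0.1 0.1 w 51.0 F [-0.5 -1.1  0.3]
```

Emit:
send_rows:
  rows:
    - [0,0,0,0,0,0.003,0.53]
    - [0,0,0,0,0,0.003,0.3]
    - [0,0,0,0,0,0.003,0.3]
    - [0,0,0,0,0,0.003,0.3]
    - [0,0,0,0,0,0.003,0.3]

```text
t: 2.48
position: [0.4404, -0.2912, 0.0132]
orientation: [2.865, -1.288, 0.003]
force: [-0.6, -0.3, 12.0]
width: 0.0496
finger_force: 25.0
```

```bash
python3 go.py 438 -289 12.5 -48.8;python3 go.py 510 -150 160 -24
```

```text
t 2.48 p [ 440.4 -291.2   13.2] turn [-0.    -0.002  0.007] shift [-0.0033  0.0003  0.0007] |rows| 0.1 0.1 w 49.6 F [-0.6 -0.3 12. ]
t 2.48 p [ 440.4 -291.2   13.2] turn [ 0.    -0.002 -0.426] shift [-0.0591 -0.1458 -0.1469] |rows| 3.4 5.2 w 49.6 F [-0.6 -0.3 12. ]
```

Emit:
send_rows:
  rows:
    - [0,0,0,0,0,-0.03,0.3]
    - [0,0,-0.1,0,0,-0.07,0.3]
    - [0,0,-0.2,0,0,-0.11,0.3]
    - [0,0,-0.3,0,-0.02,-0.147,0.3]
    - [0,0,-0.4,-0.02,-0.05,-0.147,0.3]

```text
t: 2.9
position: [0.4673, -0.2462, 0.1661]
orientation: [3.06, -0.689, 0.018]
force: [1.0, -0.8, -1.3]
width: 0.0492
finger_force: 25.0
```

```bash
python3 go.py 607 300 160 0
```

```text
t 2.9 p [ 467.3 -246.2  166.1] turn [ 0.005 -0.011 -0.443] shift [-0.1079 -0.5533  0.0037] |rows| 3.5 13.5 w 49.2 F [ 1.  -0.8 -1.3]
```

Emit:
send_rows:
  rows:
    - [0,0,-0.44,-0.108,-0.553,0.004,0.3]
    - [0,0,-0.44,-0.108,-0.553,0.004,0.3]
    - [0,0,-0.44,-0.108,-0.553,0.004,0.3]
    - [0,0,-0.44,-0.108,-0.553,0.004,0.3]
    - [0,0,-0.44,-0.108,-0.553,0.004,0.3]

```text
t: 3.32
position: [0.5157, -0.0386, 0.1577]
orientation: [-3.142, 0.001, 0.0]
force: [1.0, -0.3, -2.0]
width: 0.0503
finger_force: 25.0
```

```bash
python3 go.py 607 300 160 0
```

```text
t 3.32 p [515.7 -38.6 157.7] turn [-0.  0. -0.] shift [ 0.0911 -0.3387 -0.0023] |rows| 0.0 8.4 w 50.3 F [ 1.  -0.3 -2. ]
```

Emit:
send_rows:
  rows:
    - [0,0,0,0.091,-0.338,-0.002,0.3]
    - [0,0,0,0.091,-0.338,-0.002,0.3]
    - [0,0,0,0.091,-0.338,-0.002,0.3]
    - [0,0,0,0.091,-0.338,-0.002,0.3]
    - [0,0,0,0.091,-0.338,-0.002,0.3]

```text
t: 3.73
position: [0.5708, 0.1624, 0.1587]
orientation: [3.141, -0.007, -0.001]
force: [0.4, -0.5, -1.6]
width: 0.0497
finger_force: 25.0
```

```bash
python3 go.py 607 300 160 0
```

```text
t 3.73 p [570.8 162.4 158.7] turn [ 0.     0.001 -0.005] shift [ 0.0355 -0.1378 -0.0013] |rows| 0.0 3.4 w 49.7 F [ 0.4 -0.5 -1.6]
```

Emit:
send_rows:
  rows:
    - [0,0,0,0.014,-0.041,0,0.3]
    - [0,0,0,0.024,-0.08,0,0.3]
    - [0,0,0,0.032,-0.115,0,0.3]
    - [0,0,0,0.035,-0.137,0,0.3]
    - [0,0,0,0.035,-0.137,0,0.3]

```text
t: 4.15
position: [0.6062, 0.3012, 0.158]
orientation: [-3.141, 0.002, 0.001]
force: [0.5, -0.2, -1.0]
width: 0.0498
finger_force: 25.0
```

Emit:
send_rows:
  rows:
    - [0,0,0,0,0,0,0.3]
    - [0,0,0,0,0,0,0.3]
    - [0,0,0,0,0,0,0.3]

```text
t: 4.4
position: [0.6065, 0.2959, 0.1589]
orientation: [3.141, -0.009, -0.001]
force: [0.9, 0.6, -2.2]
width: 0.0497
finger_force: 25.0
```

```bash
python3 go.py 607 300 160 0
cat > lookd.py <<'E'
import sys
from dock import *
from plant import env
n=sys.argv[1];g=[float(v) for v in sys.argv[2:5]]
f=env.grab_frame("wrist");np.savez(n+".npz",**f);cv2.imwrite(f"pics/{n}.png",f["pixels"][:,:,::-1])
W=world(f);z=W[...,2]
ok=f["range_z"]>0
s=env.sense();p=s["position"]
Wd=W[ok&(z<.06)]
print("dock",fitdock(Wd,(g[0],g[1],np.radians(g[2]))), len(Wd))
t=p[2]+.015
m=ok&(abs(z-t)<.006)&(np.hypot(W[...,0]-p[0],W[...,1]-p[1])<.08)
print("held top",m.sum(), np.percentile(W[m],[2,50,98],axis=0).round(4).tolist() if m.sum() else "", rect(W[m]) if m.sum() else "")
E
python3 lookd.py w2 627.7 300.6 0.3
```

```text
t 4.4 p [606.5 295.9 158.9] turn [ 0.     0.    -0.006] shift [ 0.0004 -0.0041 -0.0011] |rows| 0.0 0.1 w 49.7 F [ 0.9  0.6 -2.2]
dock (array([628.3, 300.4,   0.9]), np.float64(1.18)) 125359
held top 8374 [[0.583, 0.2685, 0.1688], [0.6172, 0.2949, 0.1728], [0.6492, 0.3216, 0.1765]] (array([615. , 295.1]), array([78.9, 72.2]), 88.2)
```

View pics/w2.png

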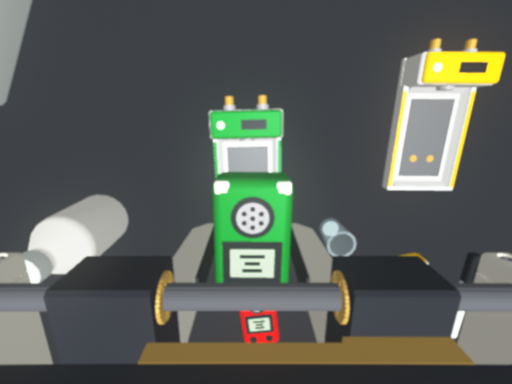

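Wrist view: green is held with its lamps (220..290,187) towards the green head (248,122). The held centre is about 2.5 mm behind the TCP and lined up with the pocket. Descending with a small correction.

Emit:
send_rows:
  rows:
    - [0,0,0,0.001,-0.003,0.03,0.3]
    - [0,0,0,0.002,-0.005,0.06,0.3]
    - [0,0,0,0.002,-0.005,0.085,0.3]
    - [0,0,0,0.002,-0.005,0.1,0.3]
    - [0,0,0,0.002,-0.005,0.11,0.3]

```text
t: 4.87
position: [0.6079, 0.3008, 0.047]
orientation: [3.141, -0.009, -0.004]
force: [-0.2, -0.1, -1.6]
width: 0.0498
finger_force: 25.0
```

Emit:
send_rows:
  rows:
    - [0,0,0,0,0,0,0.3]
    - [0,0,0,0,0,0,0.3]
    - [0,0,0,0,0,0,0.3]
    - [0,0,0,0,0,0,0.3]

```text
t: 5.2
position: [0.6094, 0.3022, 0.0505]
orientation: [-3.141, 0.008, -0.003]
force: [0.4, -0.4, -1.3]
width: 0.0497
finger_force: 25.0
```

```bash
python3 go.py 608.5 301.3 21 0.4
```

```text
t 5.2 p [609.4 302.2  50.5] turn [-0.001 -0.002 -0.012] shift [-0.001   0.0009  0.0295] |rows| 0.1 0.7 w 49.7 F [ 0.4 -0.4 -1.3]
```

Emit:
send_rows:
  rows:
    - [0,0,0,0,0.001,0.008,0.3]
    - [0,0,0,0,0.001,0.016,0.3]
    - [0,0,0,0,0.001,0.022,0.3]
    - [0,0,0,0,0.001,0.026,0.3]
    - [0,0,0,0,0.001,0.028,0.3]

```text
t: 5.62
position: [0.6082, 0.3008, 0.0198]
orientation: [3.141, -0.008, -0.002]
force: [-0.8, -0.2, -2.1]
width: 0.0498
finger_force: 25.0
```

Emit:
send_rows:
  rows:
    - [0,0,0,0,0,0,0.3]
    - [0,0,0,0,0,0.001,0.3]
    - [0,0,0,0,0,0.002,0.3]
    - [0,0,0,0,0,0.002,0.3]

```text
t: 5.95
position: [0.6088, 0.3011, 0.0193]
orientation: [-3.141, 0.008, -0.001]
force: [0.5, -0.5, -2.1]
width: 0.0498
finger_force: 25.0
```

```bash
python3 go.py 608.5 301.3 19.2 0.4
```

```text
t 5.95 p [608.8 301.1  19.3] turn [-0.    -0.001 -0.012] shift [-0.0003 -0.0002  0.0001] |rows| 0.1 0.0 w 49.8 F [ 0.5 -0.5 -2.1]
```

No contact yet, so I feel down 1 mm per row and then look at the force.

Emit:
send_rows:
  rows:
    - [0,0,0,0,0,0.001,0.3]
    - [0,0,0,0,0,0.001,0.3]
    - [0,0,0,0,0,0.002,0.3]
    - [0,0,0,0,0,0.002,0.3]

```text
t: 6.28
position: [0.6089, 0.3012, 0.0192]
orientation: [-3.141, 0.007, -0.001]
force: [-7.9, -3.2, 18.0]
width: 0.0499
finger_force: 25.0
```

Emit:
send_rows:
  rows:
    - [0,0,0,0,0,-0.001,0.65]
    - [0,0,0,0,0,-0.001,0.75]
    - [0,0,0,0,0,-0.001,0.8]
    - [0,0,0,0,0,-0.001,0.8]
    - [0,0,0,0,0,-0.001,0.8]

```text
t: 6.7
position: [0.6086, 0.301, 0.0178]
orientation: [3.142, -0.008, -0.0]
force: [-0.4, 0.1, 0.1]
width: 0.0736
finger_force: 0.0
```

Emit:
send_rows:
  rows:
    - [0,0,0,0,0,-0.02,0.8]
    - [0,0,0,0,0,-0.05,0.8]
    - [0,0,0,0,0,-0.09,0.8]
    - [0,0,0,0,0,-0.12,1]
    - [0,0,0,0,0,-0.13,1]

```text
t: 7.12
position: [0.6104, 0.3018, 0.1532]
orientation: [-3.139, 0.007, -0.01]
force: [1.4, 0.8, -0.3]
width: 0.0835
finger_force: 0.0
```

```bash
python3 look.py w3; python3 go.py 420 287 150 7
python3 - <<'E'
from h import *
f=np.load("w3.npz");W=world(f);px=f["pixels"];z=W[...,2];m=(f["range_z"]>0)&(z>.028)&(z<.04)&(np.hypot(W[...,0]-.606,W[...,1]-.3)<.06)&(W[...,0]<.656)
print(m.sum(),rect(W[m]),np.percentile(W[m][:,2],[5,50,95]))
for lo,hi in((.565,.59),(.59,.615),(.615,.64)):
    k=m&(W[...,0]>lo)&(W[...,0]<hi);print(np.median(z[k]).round(4))
E
```

```text
obj [231, 151, 45, 80, 3410] 0.0331 (array([606.2, 300.5]), array([49.8, 94. ]), -1.3) [117. 188. 130.]
table -0.001
t 7.17 p [610.4 301.8 153. ] turn [-0.002 -0.007 -0.127] shift [-0.1904  0.0157  0.0017] |rows| 1.0 4.6 w 86.8 F [0.9 0.2 2.5]
3292 (array([607.7, 300.6]), array([49.4, 90.4]), -1.0) [0.03049329 0.03315437 0.03479546]
0.0332
0.0336
0.0332
```

View pics/w3.png

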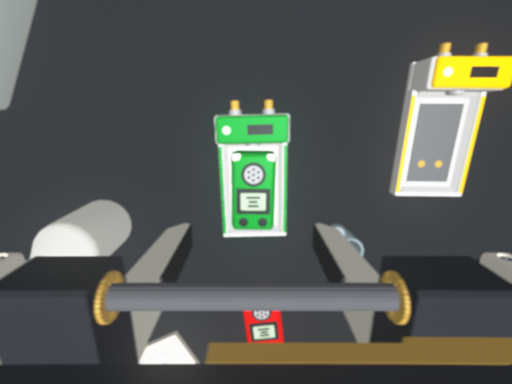

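Green is seated: face level at 33 mm, grille towards the head, centred at (252,190). Next is red.

Emit:
send_rows:
  rows:
    - [0,0,-0.12,-0.19,0.016,0.002,1]
    - [0,0,-0.12,-0.19,0.016,0.002,1]
    - [0,0,-0.12,-0.19,0.016,0.002,1]
    - [0,0,-0.12,-0.19,0.016,0.002,1]
    - [0,0,-0.12,-0.19,0.016,0.002,1]

```text
t: 7.58
position: [0.4141, 0.2848, 0.1442]
orientation: [3.135, 0.182, -0.006]
force: [0.3, 0.6, 0.1]
width: 0.0928
finger_force: 0.0
```

Emit:
send_rows:
  rows:
    - [0,0,0,0,0,0,1]
    - [0,0,0,0,0,0,1]
    - [0,0,0,0,0,0,1]
    - [0,0,0,0,0,0,1]

```text
t: 7.92
position: [0.4195, 0.286, 0.1455]
orientation: [3.136, 0.18, -0.0]
force: [0.7, 0.1, -0.2]
width: 0.0932
finger_force: 0.0
```

```bash
python3 look.py w4; python3 go.py 420.5 287 13.5 7
```

```text
obj [227, 0, 59, 51, 2593] 0.0328 (array([580.3, 300.2]), array([40.9, 51.4]), -89.1) [ 88. 153. 100.]
obj [407, 131, 56, 84, 3836] 0.0268 (array([458.1,  87.3]), array([93.9, 49.8]), 11.4) [195. 179.  71.]
obj [227, 145, 46, 81, 3466] 0.0271 (array([421. , 287.7]), array([94., 50.]), 6.1) [190.  93.  89.]
table -0.001
t 7.97 p [419.4 285.9 145.5] turn [ 0.     0.    -0.008] shift [ 0.0013 -0.0009  0.132 ] |rows| 0.1 3.2 w 92.9 F [-0.3  0.7  0.1]
```

Emit:
send_rows:
  rows:
    - [0,0,0,0.001,-0.001,0.04,1]
    - [0,0,0,0.001,-0.001,0.075,1]
    - [0,0,0,0.001,-0.001,0.105,1]
    - [0,0,0,0.001,-0.001,0.122,1]
    - [0,0,0,0.001,-0.001,0.131,0.8]

```text
t: 8.38
position: [0.4189, 0.2863, 0.0122]
orientation: [3.135, 0.18, -0.005]
force: [-0.3, -0.1, 0.3]
width: 0.0898
finger_force: 0.0
```

Emit:
send_rows:
  rows:
    - [0,0,0,0,0,0,0.65]
    - [0,0,0,0,0,0,0.6]
    - [0,0,0,0,0,0,0.6]
    - [0,0,0,0,0,0,0.6]
    - [0,0,0,0,0,0,0.6]

```text
t: 8.8
position: [0.42, 0.2874, 0.016]
orientation: [-3.136, -0.181, -0.003]
force: [-0.1, 0.6, 0.3]
width: 0.0585
finger_force: 0.0
```

```bash
python3 go.py 421 287.3 13 6.5
```

```text
t 8.8 p [420.  287.4  16. ] turn [-0.001 -0.002  0.002] shift [0.0009 0.0002 0.003 ] |rows| 0.0 0.1 w 58.5 F [-0.1  0.6  0.3]
```

Emit:
send_rows:
  rows:
    - [0,0,0,0.001,0,0.003,0.55]
    - [0,0,0,0.001,0,0.003,0.3]
    - [0,0,0,0.001,0,0.003,0.3]
    - [0,0,0,0.001,0,0.003,0.3]
    - [0,0,0,0.001,0,0.003,0.3]

```text
t: 9.22
position: [0.4207, 0.2873, 0.0121]
orientation: [-3.136, -0.181, -0.001]
force: [1.0, 0.5, 0.9]
width: 0.0494
finger_force: 25.0
```

```bash
python3 go.py 669 -104.7 160 2.6
```

```text
t 9.22 p [420.7 287.3  12.1] turn [-0.    -0.001  0.07 ] shift [ 0.2017  0.4179 -0.1479] |rows| 0.6 11.7 w 49.4 F [1.  0.5 0.9]
```

Emit:
send_rows:
  rows:
    - [0,0,0,0,0,-0.03,0.3]
    - [0,0,0,0,0,-0.07,0.3]
    - [0,0,0,0,0,-0.11,0.3]
    - [0,0,0,0.005,0.02,-0.14,0.3]
    - [0,0,0,0.02,0.05,-0.148,0.3]

```text
t: 9.63
position: [0.4465, 0.2412, 0.1645]
orientation: [-3.134, -0.186, -0.008]
force: [1.1, -0.3, -0.3]
width: 0.0499
finger_force: 25.0
```

Emit:
send_rows:
  rows:
    - [0,0,0,0.02,0.037,0,0.3]
    - [0,0,0,0.039,0.074,0,0.3]
    - [0,0,0,0.058,0.111,0,0.3]
    - [0,0,0,0.077,0.148,0,0.3]
    - [0,0,0,0.096,0.184,0,0.3]

```text
t: 10.05
position: [0.563, 0.066, 0.1598]
orientation: [-3.136, -0.181, 0.001]
force: [0.5, 0.8, -0.7]
width: 0.0497
finger_force: 25.0
```

```bash
python3 go.py 667 -104.7 160 2.6
```

```text
t 10.05 p [563.   66.  159.8] turn [-0.     0.001  0.07 ] shift [ 0.0837  0.1815 -0.0002] |rows| 0.6 4.8 w 49.7 F [ 0.5  0.8 -0.7]
```

Emit:
send_rows:
  rows:
    - [0,0,0.07,0.018,0.037,0,0.3]
    - [0,0,0.07,0.036,0.074,0,0.3]
    - [0,0,0.07,0.054,0.11,0,0.3]
    - [0,0,0.07,0.07,0.146,0,0.3]
    - [0,0,0.07,0.084,0.181,0,0.3]

```text
t: 10.47
position: [0.6673, -0.104, 0.1595]
orientation: [-3.141, -0.071, 0.001]
force: [-0.4, 0.4, -0.5]
width: 0.0498
finger_force: 25.0
```

Emit:
send_rows:
  rows:
    - [0,0,0,0,0,0,0.3]
    - [0,0,0,0,0,0,0.3]
    - [0,0,0,0,0,0,0.3]
    - [0,0,0,0,0,0,0.3]
    - [0,0,0,0,0,0,0.3]

```text
t: 10.88
position: [0.6664, -0.1008, 0.1601]
orientation: [-3.141, -0.073, 0.0]
force: [0.4, -0.6, 0.2]
width: 0.05
finger_force: 25.0
```

```bash
python3 lookd.py w5 689.1 -103.7 2.6; python3 go.py 667 -104.7 45 2.6
```

```text
dock (array([ 690.2, -104.2,    2.5]), np.float64(1.2)) 125250
held top 8987 [[0.6433, -0.1277, 0.1701], [0.6791, -0.1011, 0.1751], [0.7126, -0.075, 0.1778]] (array([ 676.1, -101.5]), array([75.7, 79. ]), -87.2)
t 10.93 p [ 666.5 -100.9  160.2] turn [-0.     0.     0.001] shift [0.0003 0.0038 0.1152] |rows| 0.0 2.8 w 49.5 F [ 0.5  0.5 -1. ]
```

View pics/w5.png

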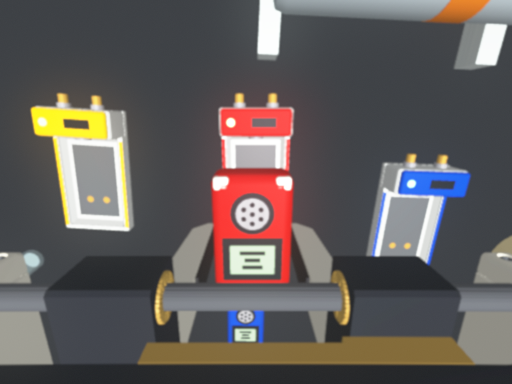

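The wrist view shows red held with its lamps towards the red head (256,122), about 4 mm to the left of the pocket's centre. I correct that and descend.

Emit:
send_rows:
  rows:
    - [0,0,0,0.001,0.002,0.03,0.3]
    - [0,0,0,0.001,0.004,0.06,0.3]
    - [0,0,0,0.001,0.004,0.085,0.3]
    - [0,0,0,0.001,0.004,0.1,0.3]
    - [0,0,0,0.001,0.004,0.11,0.3]

```text
t: 11.35
position: [0.667, -0.1051, 0.048]
orientation: [-3.14, -0.072, 0.004]
force: [0.1, -0.1, -0.6]
width: 0.0497
finger_force: 25.0
```

Emit:
send_rows:
  rows:
    - [0,0,0,0,0,0,0.3]
    - [0,0,0,0,0,0,0.3]
    - [0,0,0,0,0,0,0.3]
    - [0,0,0,0,0,0,0.3]

```text
t: 11.68
position: [0.6688, -0.1061, 0.0515]
orientation: [3.14, 0.071, 0.003]
force: [-0.5, -1.0, -0.1]
width: 0.0499
finger_force: 25.0
```

```bash
python3 go.py 667.5 -105 20 2.6
```

```text
t 11.68 p [ 668.8 -106.1   51.5] turn [ 0.001 -0.002  0.   ] shift [-0.0013 -0.0011  0.0315] |rows| 0.0 0.8 w 49.9 F [-0.5 -1.  -0.1]
```

Emit:
send_rows:
  rows:
    - [0,0,0,-0.001,-0.001,0.008,0.3]
    - [0,0,0,-0.001,-0.001,0.016,0.3]
    - [0,0,0,-0.001,-0.001,0.023,0.3]
    - [0,0,0,-0.001,-0.001,0.028,0.3]
    - [0,0,0,-0.001,-0.001,0.031,0.3]

```text
t: 12.1
position: [0.6664, -0.105, 0.018]
orientation: [-3.14, -0.071, 0.002]
force: [-14.0, 4.2, 32.0]
width: 0.0497
finger_force: 25.0
```

Emit:
send_rows:
  rows:
    - [0,0,0,0,0,0,0.3]
    - [0,0,0,0,0,0.001,0.3]
    - [0,0,0,0,0,0.002,0.3]
    - [0,0,0,0,0,0.003,0.3]
    - [0,0,0,0,0,0.003,0.3]

```text
t: 12.52
position: [0.6671, -0.1051, 0.018]
orientation: [3.141, 0.071, 0.0]
force: [-10.2, 1.6, 18.7]
width: 0.0499
finger_force: 25.0
```

Emit:
send_rows:
  rows:
    - [0,0,0,0,0,-0.001,0.6]
    - [0,0,0,0,0,-0.001,0.75]
    - [0,0,0,0,0,-0.001,0.8]
    - [0,0,0,0,0,-0.001,0.8]
    - [0,0,0,0,0,-0.001,0.8]

```text
t: 12.93
position: [0.6669, -0.1051, 0.0167]
orientation: [-3.141, -0.071, 0.0]
force: [-0.2, 0.4, 0.7]
width: 0.0735
finger_force: 0.0
```

Emit:
send_rows:
  rows:
    - [0,0,0,0,0,-0.02,0.8]
    - [0,0,0,0,0,-0.05,0.8]
    - [0,0,0,0,0,-0.09,0.8]
    - [0,0,0,0,0,-0.12,1]
    - [0,0,0,0,0,-0.13,1]

```text
t: 13.35
position: [0.6689, -0.1055, 0.1522]
orientation: [3.139, 0.071, 0.01]
force: [0.1, 0.3, 1.2]
width: 0.0835
finger_force: 0.0
```

```bash
python3 look.py w6; python3 go.py 461 -101 150 2.6
```

```text
obj [229, 149, 45, 80, 3418] 0.0331 (array([ 667.3, -105.6]), array([94.2, 49.9]), 2.4) [218. 125. 120.]
table -0.001
t 13.4 p [ 668.8 -105.5  151.9] turn [ 0.002 -0.007 -0.   ] shift [-0.2074 -0.0139  0.0005] |rows| 0.1 5.0 w 87.1 F [0.7 0.1 1. ]
```

Red is seated: height 33 mm, yaw 2.4°. Next is blue.

Emit:
send_rows:
  rows:
    - [0,0,0,-0.041,-0.003,0,1]
    - [0,0,0,-0.082,-0.006,0,1]
    - [0,0,0,-0.123,-0.009,0,1]
    - [0,0,0,-0.164,-0.012,0,1]
    - [0,0,0,-0.204,-0.014,0,1]

```text
t: 13.82
position: [0.4596, -0.0997, 0.1454]
orientation: [-3.14, -0.071, 0.004]
force: [1.5, 0.0, 0.8]
width: 0.093
finger_force: 0.0
```

Emit:
send_rows:
  rows:
    - [0,0,0,-0.002,0,0,1]
    - [0,0,0,-0.002,0,0,1]
    - [0,0,0,-0.002,0,0,1]
    - [0,0,0,-0.002,0,0,1]

```text
t: 14.15
position: [0.4617, -0.1006, 0.1467]
orientation: [3.141, 0.071, 0.001]
force: [0.4, 0.3, 0.5]
width: 0.0928
finger_force: 0.0
```

```bash
python3 look.py w7; python3 go.py 461 -101 14 2.6
```

```text
obj [240, 0, 55, 29, 1526] 0.0322 (array([ 631.7, -108. ]), array([21.8, 50.7]), -87.1) [222.  83.  82.]
obj [52, 141, 66, 83, 3625] 0.0273 (array([458.4,  84.9]), array([93.1, 50.3]), 11.7) [218. 207.  86.]
obj [230, 147, 46, 79, 3443] 0.0271 (array([ 462.8, -101.5]), array([92.5, 49.8]), 1.3) [106. 142. 211.]
table -0.001
t 14.2 p [ 461.6 -100.5  146.6] turn [ 0. -0.  0.] shift [-0.0007  0.0004  0.1326] |rows| 0.0 3.2 w 93.1 F [ 0.6 -0.4 -0.2]
```

Emit:
send_rows:
  rows:
    - [0,0,0.01,0,0,0.04,1]
    - [0,0,0.01,0,0,0.075,1]
    - [0,0,0.01,0,0,0.105,1]
    - [0,0,0.01,0,0,0.122,1]
    - [0,0,0.01,0,0,0.131,0.8]

```text
t: 14.62
position: [0.4601, -0.1, 0.0133]
orientation: [-3.14, -0.056, 0.005]
force: [0.4, 0.2, 0.6]
width: 0.0894
finger_force: 0.0
```

Emit:
send_rows:
  rows:
    - [0,0,0,0,0,0,0.65]
    - [0,0,0,0,0,0,0.6]
    - [0,0,0,0,0,0,0.6]
    - [0,0,0,0,0,0,0.6]
    - [0,0,0,0,0,0,0.6]

```text
t: 15.03
position: [0.4612, -0.1006, 0.0169]
orientation: [3.141, 0.055, 0.003]
force: [-0.3, -0.2, 0.9]
width: 0.0585
finger_force: 0.0
```

```bash
python3 go.py 462 -101 13 2
```

```text
t 15.03 p [ 461.2 -100.6   16.9] turn [ 0.001 -0.002  0.   ] shift [0.0008 0.0004 0.0039] |rows| 0.0 0.1 w 58.5 F [-0.3 -0.2  0.9]
```

Emit:
send_rows:
  rows:
    - [0,0,0,0.001,0,0.004,0.55]
    - [0,0,0,0.001,0,0.004,0.3]
    - [0,0,0,0.001,0,0.004,0.3]
    - [0,0,0,0.001,0,0.004,0.3]
    - [0,0,0,0.001,0,0.004,0.3]

```text
t: 15.45
position: [0.4615, -0.1004, 0.012]
orientation: [-3.141, -0.055, 0.0]
force: [0.6, -0.6, -0.8]
width: 0.0499
finger_force: 25.0
```

```bash
python3 go.py 611.2 -301.4 160 0.2
```

```text
t 15.45 p [ 461.5 -100.4   12. ] turn [-0.     0.     0.032] shift [ 0.1425  0.2062 -0.1481] |rows| 0.3 7.0 w 49.9 F [ 0.6 -0.6 -0.8]
```

Emit:
send_rows:
  rows:
    - [0,0,0,0,0,-0.03,0.3]
    - [0,0,0,0,0,-0.07,0.3]
    - [0,0,0,0,0,-0.11,0.3]
    - [0,0,0,0,0,-0.138,0.3]
    - [0,0,0.03,0.005,0.01,-0.148,0.3]

```text
t: 15.87
position: [0.4676, -0.1098, 0.1641]
orientation: [3.14, 0.01, 0.007]
force: [0.6, 0.3, -1.2]
width: 0.0495
finger_force: 25.0
```

Emit:
send_rows:
  rows:
    - [0,0,0,0.023,0.033,0,0.3]
    - [0,0,0,0.046,0.066,0,0.3]
    - [0,0,0,0.069,0.1,0,0.3]
    - [0,0,0,0.092,0.133,0,0.3]
    - [0,0,0,0.114,0.166,0,0.3]

```text
t: 16.28
position: [0.5824, -0.2772, 0.1597]
orientation: [-3.141, -0.008, 0.001]
force: [0.5, 0.7, 0.2]
width: 0.0498
finger_force: 25.0
```

Emit:
send_rows:
  rows:
    - [0,0,0,0.013,0.018,0,0.3]
    - [0,0,0,0.022,0.029,0,0.3]
    - [0,0,0,0.022,0.029,0,0.3]
    - [0,0,0,0.022,0.029,0,0.3]
    - [0,0,0,0.022,0.029,0,0.3]

```text
t: 16.7
position: [0.6032, -0.3036, 0.1597]
orientation: [-3.141, -0.009, 0.002]
force: [-1.0, 0.9, -1.3]
width: 0.05
finger_force: 25.0
```

```bash
python3 lookd.py w8 633.2 -301.3 0.2; python3 go.py 611.2 -301.4 45 0.2
```

```text
dock (array([ 633.6, -301.4,    0.9]), np.float64(1.19)) 128505
held top 8960 [[0.5804, -0.3309, 0.1699], [0.6158, -0.3046, 0.1748], [0.6492, -0.278, 0.1774]] (array([ 613.6, -304.5]), array([74.7, 78.7]), -88.4)
t 16.75 p [ 603.3 -303.5  160. ] turn [-0.     0.001  0.002] shift [ 0.0079 -0.002   0.115 ] |rows| 0.0 2.8 w 49.7 F [ 0.2 -1.3 -1.8]
```

View pics/w8.png

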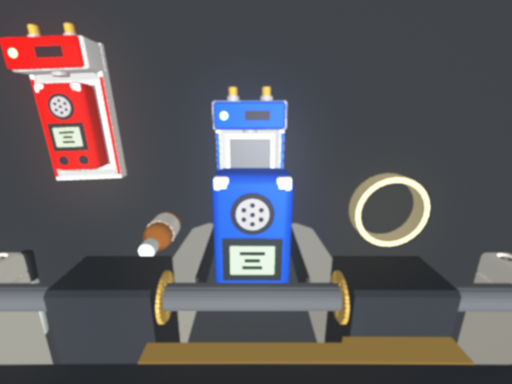

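The wrist view shows blue held with its lamps towards the blue head (250,115), still 8 mm short of it. Red sits in its dock at (75,125). Correcting and descending.

Emit:
send_rows:
  rows:
    - [0,0,-0.005,0.004,-0.001,0.03,0.3]
    - [0,0,-0.005,0.008,-0.003,0.06,0.3]
    - [0,0,-0.005,0.008,-0.003,0.085,0.3]
    - [0,0,-0.005,0.008,-0.003,0.1,0.3]
    - [0,0,-0.005,0.008,-0.003,0.11,0.3]

```text
t: 17.17
position: [0.6108, -0.3001, 0.0482]
orientation: [-3.14, -0.017, 0.004]
force: [0.3, 0.3, -0.0]
width: 0.0498
finger_force: 25.0
```

Emit:
send_rows:
  rows:
    - [0,0,0,0,0,0,0.3]
    - [0,0,0,0,0,0,0.3]
    - [0,0,0,0,0,0,0.3]
    - [0,0,0,0,0,0,0.3]

```text
t: 17.5
position: [0.6125, -0.3017, 0.0515]
orientation: [3.14, 0.016, 0.003]
force: [-0.5, -0.6, -1.5]
width: 0.0501
finger_force: 25.0
```

```bash
python3 go.py 611.2 -301 20 0.5
```

```text
t 17.5 p [ 612.5 -301.7   51.5] turn [ 0.001 -0.002  0.001] shift [-0.0014 -0.0008  0.0315] |rows| 0.0 0.8 w 50.1 F [-0.5 -0.6 -1.5]
```

Emit:
send_rows:
  rows:
    - [0,0,0,-0.001,-0.001,0.008,0.3]
    - [0,0,0,-0.001,-0.001,0.016,0.3]
    - [0,0,0,-0.001,-0.001,0.022,0.3]
    - [0,0,0,-0.001,-0.001,0.026,0.3]
    - [0,0,0,-0.001,-0.001,0.029,0.3]

```text
t: 17.92
position: [0.6105, -0.3003, 0.02]
orientation: [-3.141, -0.016, 0.001]
force: [-0.4, -0.1, -0.6]
width: 0.0498
finger_force: 25.0
```

Emit:
send_rows:
  rows:
    - [0,0,0,0,0,0,0.3]
    - [0,0,0,0,0,0.001,0.3]
    - [0,0,0,0,0,0.002,0.3]
    - [0,0,0,0,0,0.003,0.3]
    - [0,0,0,0,0,0.004,0.3]

```text
t: 18.33
position: [0.6111, -0.3005, 0.018]
orientation: [3.141, 0.016, 0.001]
force: [-6.5, 4.3, 16.8]
width: 0.0498
finger_force: 25.0
```

Emit:
send_rows:
  rows:
    - [0,0,0,0,0,-0.001,0.6]
    - [0,0,0,0,0,-0.001,0.75]
    - [0,0,0,0,0,-0.001,0.8]
    - [0,0,0,0,0,-0.001,0.8]
    - [0,0,0,0,0,-0.001,0.8]

```text
t: 18.75
position: [0.6108, -0.3004, 0.0179]
orientation: [-3.142, -0.016, 0.0]
force: [-0.1, -0.7, -0.3]
width: 0.0735
finger_force: 0.0
```

Emit:
send_rows:
  rows:
    - [0,0,0,0,0,-0.02,0.8]
    - [0,0,0,0,0,-0.05,0.8]
    - [0,0,0,0,0,-0.09,0.8]
    - [0,0,0,0,0,-0.12,1]
    - [0,0,0,0,0,-0.13,1]

```text
t: 19.17
position: [0.6125, -0.3014, 0.1533]
orientation: [3.138, 0.016, 0.009]
force: [0.8, -0.7, -0.1]
width: 0.0834
finger_force: 0.0
```

```bash
python3 look.py w9; python3 go.py 457.5 85.5 150 11.5
```

```text
obj [34, 91, 70, 90, 4651] 0.0331 (array([ 668. , -107.4]), array([93.9, 49.8]), 2.4) [209. 100.  96.]
obj [228, 148, 46, 80, 3389] 0.0331 (array([ 611.6, -300.9]), array([50. , 93.5]), -0.1) [126. 158. 221.]
table -0.0011
t 19.22 p [ 612.6 -301.4  153.1] turn [ 0.004 -0.006 -0.191] shift [-0.1511 -0.3885  0.0008] |rows| 1.5 10.0 w 87.4 F [-0.3  0.3  1.3]
```

Blue is seated (33 mm). Next is yellow.

Emit:
send_rows:
  rows:
    - [0,0,0,-0.015,-0.038,0,1]
    - [0,0,0,-0.03,-0.076,0,1]
    - [0,0,0,-0.045,-0.114,0,1]
    - [0,0,0,-0.06,-0.152,0,1]
    - [0,0,0,-0.075,-0.19,0,1]

```text
t: 19.63
position: [0.5321, -0.1095, 0.1465]
orientation: [-3.141, -0.015, 0.003]
force: [1.1, 1.0, -0.0]
width: 0.093
finger_force: 0.0
```

Emit:
send_rows:
  rows:
    - [0,0,-0.1,-0.015,-0.038,0,1]
    - [0,0,-0.19,-0.03,-0.076,0,1]
    - [0,0,-0.19,-0.045,-0.114,0,1]
    - [0,0,-0.19,-0.06,-0.152,0,1]
    - [0,0,-0.19,-0.075,-0.19,0,1]

```text
t: 20.05
position: [0.4552, 0.0795, 0.1468]
orientation: [-3.126, -0.313, 0.003]
force: [0.3, 0.5, 0.2]
width: 0.093
finger_force: 0.0
```

Emit:
send_rows:
  rows:
    - [0,0,0,-0.001,-0.005,0,1]
    - [0,0,0,-0.001,-0.005,0,1]
    - [0,0,0,-0.001,-0.005,0,1]
    - [0,0,0,-0.001,-0.005,0,1]
    - [0,0,0,-0.001,-0.005,0,1]

```text
t: 20.47
position: [0.4554, 0.0816, 0.1476]
orientation: [3.126, 0.311, -0.001]
force: [0.6, -0.9, -0.9]
width: 0.0929
finger_force: 0.0
```

```bash
python3 look.py w10; python3 go.py 457.5 85.5 14 11.5
```

```text
obj [17, 0, 64, 48, 2649] 0.0328 (array([579.3, 298.4]), array([40.6, 53.5]), -81.2) [ 71. 158.  88.]
obj [448, 0, 64, 69, 3658] 0.0326 (array([ 648.1, -106. ]), array([55.7, 50. ]), 3.0) [191.  92.  86.]
obj [224, 144, 46, 80, 3455] 0.0271 (array([457.6,  86.8]), array([93.5, 49.9]), 11.3) [228. 222. 109.]
table -0.0011
t 20.52 p [455.4  81.7 147.7] turn [ 0.     0.    -0.002] shift [ 0.0029 -0.0034  0.1337] |rows| 0.0 3.2 w 93.0 F [-0.1  0.3  0.7]
```

Emit:
send_rows:
  rows:
    - [0,0,0,0.003,-0.004,0.04,1]
    - [0,0,0,0.003,-0.004,0.075,1]
    - [0,0,0,0.003,-0.004,0.106,1]
    - [0,0,0,0.003,-0.004,0.124,1]
    - [0,0,0,0.003,-0.004,0.133,0.8]

```text
t: 20.93
position: [0.4561, 0.0864, 0.0126]
orientation: [-3.126, -0.312, 0.006]
force: [-0.1, 0.0, 0.4]
width: 0.0895
finger_force: 0.0
```

Emit:
send_rows:
  rows:
    - [0,0,0,0,0,0,0.65]
    - [0,0,0,0,0,0,0.6]
    - [0,0,0,0,0,0,0.6]
    - [0,0,0,0,0,0,0.6]
    - [0,0,0,0,0,0,0.6]

```text
t: 21.35
position: [0.4578, 0.0873, 0.016]
orientation: [3.126, 0.314, 0.003]
force: [0.0, 1.0, -0.5]
width: 0.0581
finger_force: 0.0
```

```bash
python3 go.py 457.5 86 13 11.3
```

```text
t 21.35 p [457.8  87.3  16. ] turn [ 0.    -0.002  0.003] shift [-0.0006  0.0012  0.003 ] |rows| 0.0 0.1 w 58.1 F [ 0.   1.  -0.5]
```

Emit:
send_rows:
  rows:
    - [0,0,0,0,0.001,0.003,0.55]
    - [0,0,0,0,0.001,0.003,0.3]
    - [0,0,0,0,0.001,0.003,0.3]
    - [0,0,0,0,0.001,0.003,0.3]
    - [0,0,0,0,0.001,0.003,0.3]

```text
t: 21.77
position: [0.4576, 0.0862, 0.0121]
orientation: [3.126, 0.314, 0.001]
force: [0.7, -0.9, 1.1]
width: 0.0499
finger_force: 25.0
```

```bash
python3 go.py 657 89.6 160 -0.9
```

```text
t 21.77 p [457.6  86.2  12.1] turn [ 0.    -0.     0.216] shift [ 0.1962  0.0364 -0.1478] |rows| 1.7 6.0 w 49.9 F [ 0.7 -0.9  1.1]
```

Emit:
send_rows:
  rows:
    - [0,0,0,0,0,-0.03,0.3]
    - [0,0,0,0,0,-0.07,0.3]
    - [0,0,0.1,0,0,-0.11,0.3]
    - [0,0,0.216,0,0,-0.138,0.3]
    - [0,0,0.216,0,0,-0.148,0.3]

```text
t: 22.18
position: [0.4587, 0.0865, 0.1638]
orientation: [-3.141, 0.034, -0.008]
force: [-0.7, -0.9, -1.1]
width: 0.0499
finger_force: 25.0
```

Emit:
send_rows:
  rows:
    - [0,0,0,0.04,-0.001,0,0.3]
    - [0,0,0,0.08,-0.003,0,0.3]
    - [0,0,0,0.12,-0.004,0,0.3]
    - [0,0,0,0.16,-0.006,0,0.3]
    - [0,0,0,0.194,-0.006,0,0.3]

```text
t: 22.6
position: [0.653, 0.0893, 0.1582]
orientation: [3.141, -0.02, -0.003]
force: [-0.3, 0.0, -1.4]
width: 0.0499
finger_force: 25.0
```

Emit:
send_rows:
  rows:
    - [0,0,0,0.005,0,0,0.3]
    - [0,0,0,0.005,0,0,0.3]
    - [0,0,0,0.005,0,0,0.3]
    - [0,0,0,0.005,0,0,0.3]
    - [0,0,0,0.005,0,0,0.3]

```text
t: 23.02
position: [0.6554, 0.0892, 0.16]
orientation: [3.141, -0.023, -0.001]
force: [0.4, 0.1, -0.6]
width: 0.0496
finger_force: 25.0
```

```bash
python3 lookd.py w11 678.9 89.3 -0.9; python3 go.py 657 89.6 45 -0.9
```

```text
dock (array([680.,  91.,  -1.]), np.float64(1.19)) 128849
held top 8972 [[0.6323, 0.062, 0.1701], [0.668, 0.0881, 0.175], [0.7015, 0.1145, 0.1776]] (array([665.7,  88.2]), array([78.7, 74.5]), 89.9)
t 23.07 p [655.6  89.2 160.2] turn [0.    0.    0.001] shift [ 0.0014 -0.0004  0.1152] |rows| 0.0 2.8 w 49.9 F [ 0.8  0.3 -0.9]
```

View pics/w11.png

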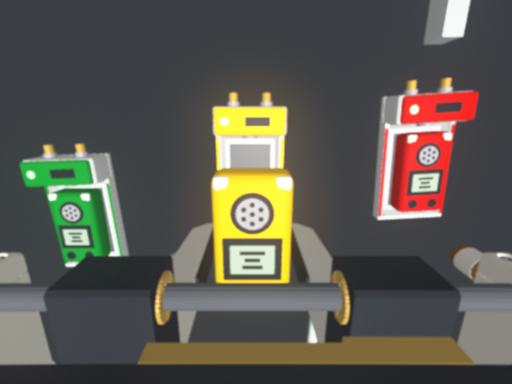

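The wrist view shows yellow held with its lamps towards the yellow head (250,121), while green and red sit in their docks. Correcting by about 2 mm and descending.

Emit:
send_rows:
  rows:
    - [0,0,0,0.001,-0.001,0.03,0.3]
    - [0,0,0,0.001,-0.002,0.06,0.3]
    - [0,0,0,0.001,-0.002,0.085,0.3]
    - [0,0,0,0.001,-0.002,0.1,0.3]
    - [0,0,0,0.001,-0.002,0.11,0.3]

```text
t: 23.48
position: [0.6562, 0.0911, 0.0482]
orientation: [3.141, -0.024, -0.004]
force: [0.1, -0.2, -2.2]
width: 0.0498
finger_force: 25.0
```

Emit:
send_rows:
  rows:
    - [0,0,0,0,0,0,0.3]
    - [0,0,0,0,0,0,0.3]
    - [0,0,0,0,0,0,0.3]
    - [0,0,0,0,0,0,0.3]

```text
t: 23.82
position: [0.6582, 0.0912, 0.0515]
orientation: [-3.141, 0.025, -0.004]
force: [-0.1, -0.5, -1.6]
width: 0.0499
finger_force: 25.0
```

```bash
python3 go.py 657.2 91.4 20 -0.9
```

```text
t 23.82 p [658.2  91.2  51.5] turn [-0.    -0.002 -0.   ] shift [-0.0011 -0.0002  0.0315] |rows| 0.0 0.8 w 49.9 F [-0.1 -0.5 -1.6]
```

Emit:
send_rows:
  rows:
    - [0,0,0,-0.001,0,0.008,0.3]
    - [0,0,0,-0.001,0,0.016,0.3]
    - [0,0,0,-0.001,0,0.022,0.3]
    - [0,0,0,-0.001,0,0.026,0.3]
    - [0,0,0,-0.001,0,0.029,0.3]

```text
t: 24.23
position: [0.6561, 0.0911, 0.02]
orientation: [3.141, -0.025, -0.002]
force: [-0.1, -1.0, -2.1]
width: 0.0497
finger_force: 25.0
```

Emit:
send_rows:
  rows:
    - [0,0,0,0,0,0,0.3]
    - [0,0,0,0,0,0.001,0.3]
    - [0,0,0,0,0,0.002,0.3]
    - [0,0,0,0,0,0.003,0.3]
    - [0,0,0,0,0,0.004,0.3]

```text
t: 24.65
position: [0.6567, 0.0911, 0.0181]
orientation: [3.141, -0.025, 0.001]
force: [-8.6, -1.1, 18.0]
width: 0.0498
finger_force: 25.0
```

Contact at the expected height. I release, lift and back off clear of the docks.

Emit:
send_rows:
  rows:
    - [0,0,0,0,0,-0.001,0.6]
    - [0,0,0,0,0,-0.001,0.75]
    - [0,0,0,0,0,-0.001,0.8]
    - [0,0,0,0,0,-0.001,0.8]
    - [0,0,0,0,0,-0.001,0.8]

```text
t: 25.07
position: [0.6565, 0.0911, 0.0179]
orientation: [-3.141, 0.025, -0.0]
force: [0.7, 0.7, 0.0]
width: 0.0733
finger_force: 0.0
```

Emit:
send_rows:
  rows:
    - [0,0,0,0,0,-0.02,0.8]
    - [0,0,0,0,0,-0.05,0.8]
    - [0,0,0,0,0,-0.09,0.8]
    - [0,0,0,0,0,-0.12,1]
    - [0,0,0,0,0,-0.13,1]

```text
t: 25.48
position: [0.6584, 0.0913, 0.1532]
orientation: [-3.141, 0.025, -0.011]
force: [-1.0, -0.2, 1.0]
width: 0.0838
finger_force: 0.0
```

Emit:
send_rows:
  rows:
    - [0,0,0,-0.04,0,-0.02,1]
    - [0,0,0,-0.08,0,-0.03,1]
    - [0,0,0,-0.12,0,-0.03,1]
    - [0,0,0,-0.16,0,-0.03,1]
    - [0,0,0,-0.2,0,-0.03,1]

```text
t: 25.9
position: [0.4542, 0.0942, 0.1775]
orientation: [-3.141, 0.025, 0.001]
force: [-0.1, 0.7, 0.0]
width: 0.0932
finger_force: 0.0
```

Emit:
send_rows:
  rows:
    - [0,0,0,-0.04,0,-0.02,1]
    - [0,0,0,-0.08,0,-0.03,1]
    - [0,0,0,-0.08,0,-0.03,1]
    - [0,0,0,-0.08,0,-0.03,1]
    - [0,0,0,-0.08,0,-0.03,1]

```text
t: 26.32
position: [0.3771, 0.0956, 0.208]
orientation: [-3.141, 0.025, -0.002]
force: [0.4, 0.3, -0.3]
width: 0.0929
finger_force: 0.0
```

Run:
```python
from plant import env
from h import *
for n in("top","side"):
    f=env.grab_frame(n);cv2.imwrite(f"pics/{n}1.png",f["pixels"][:,:,::-1])
    if n=="top":
        W=world(f);z=W[...,2];im=cv2.resize(f["pixels"][90:265,110:410],None,fx=2.6,fy=2.6,interpolation=cv2.INTER_CUBIC);cv2.imwrite("pics/crop1.png",im[:,:,::-1])
        for k,x,y in(("grn",606,300.5),("yel",657.5,90.5),("red",667.5,-105),("blu",611.4,-301.5)):
            m=(f["range_z"]>0)&(z>.022)&(z<.042)&(abs(W[...,0]*1000-x)<49)&(abs(W[...,1]*1000-y)<34);print(k,rect(W[m]),np.percentile(z[m],[10,50,90]).round(4))
        for k,x,y in(("bottle",543,-192),("beaker",543,192)):
            m=(f["range_z"]>0)&(z>.015)&(z<.1)&(np.hypot(W[...,0]*1000-x,W[...,1]*1000-y)<40);print(k,m.sum(),np.percentile(W[m],[3,50,97],axis=0).round(3).tolist() if m.any() else "")
```

```text
grn (array([604. , 299.3]), array([50.8, 92.6]), -0.7) [0.0301 0.0339 0.0371]
yel (array([654.7,  89.8]), array([48.7, 92.3]), -0.7) [0.0306 0.0339 0.037 ]
red (array([ 666.2, -105. ]), array([94.8, 50.4]), 1.9) [0.0299 0.0336 0.0369]
blu (array([ 608.9, -300.7]), array([92.7, 51.2]), 0.1) [0.0294 0.0337 0.0367]
bottle 164 [[0.53, -0.205, 0.019], [0.544, -0.189, 0.054], [0.559, -0.178, 0.081]]
beaker 97 [[0.525, 0.177, 0.016], [0.542, 0.198, 0.047], [0.556, 0.208, 0.053]]
```

View pics/crop1.png

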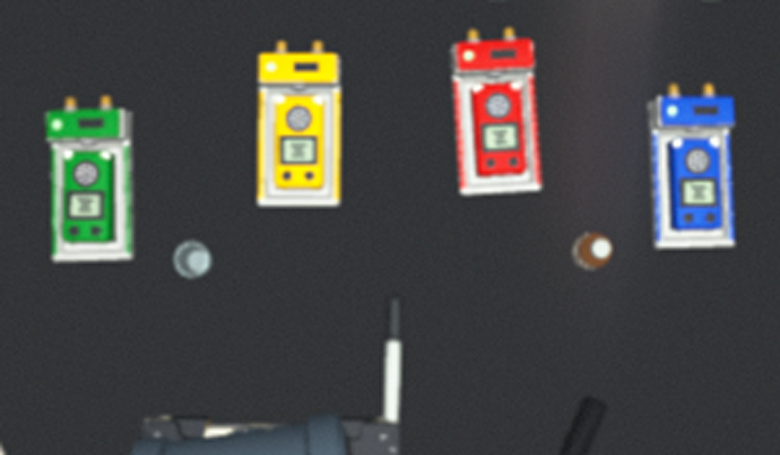

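View pics/side1.png

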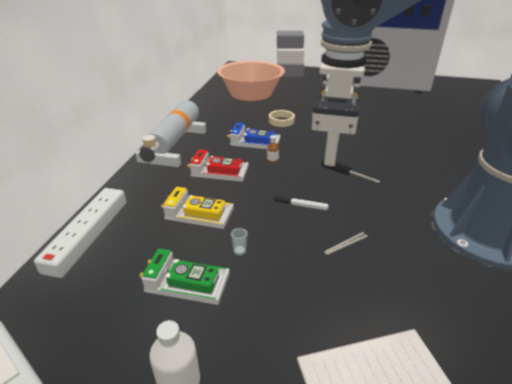

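Both views show the four detectors flat in their own docks, lamps towards the heads. The beaker (192,260 in the crop) and bottle (593,250) have not moved.

```bash
python3 -c "
from plant import env
print(env.close_job())"
```

```text
the job is handed in; nothing more can be done
None
```

All four gas detectors are flat in the docks of their own colour, screen up and sensor end to the gas head, the bottle and beaker have not moved, and the job is handed in at about 26 s (no verdict was returned).

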